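Interleave a freshly oiled cedar panel in the sloping drying rack

ROBOT

A 6-joint arm with a two-finger parallel gripper is mounted at the origin on a cart in front of the work surface, level with it; the furniture and walls round the work are solid. World frame = base frame: x ahead of the robot, y to its left, z up, the work surface at z = 0. Lengths are in mm, angles in rad, forces in N, time in s.
With the tool pointing down it reaches from about 350 to 975 mm from the base axis. Payload 7.1 kg.
Tool frame: the origin (TCP) lies between the finger pads; the fingertips stand 17 mm ahead of it and the grasp point (between the pads) lies 2 mm behind it; z points along the fingers, y is the line along which they close (so a half turn about z gives the same grasp; the last joint's range is limited). The gripper opens to 88 mm and grips with 3 to 60 N. Pads are 20 mm wide; open, the fingers measure 115 mm over their backs; the gripper's body (75 mm by 178 mm) begins 61 mm behind the grasp point.
Start: joints at [-1.148, 0.423, 1.63, -0, 1.089, -0.019], TCP at [267.244, -564.965, 239.675] pointing down, gripper open.
Joint ranges: [-3, 3], [-0.9, 2.11], [0.09, 2.58], [-1.31, 4.45], [0.11, 2.69], [-2.54, 2.54]. Speed limits (rad/s): [2.39, 2.39, 3.01, 3.14, 3.14, 3.14].

INTERFACE

Orientations are given as a rotation vector (axis times angle).
In Python, from workcell import ctrl gives the robot as it stands.
- The arm moves only by the shell command python3 jog.py 'ROWS' [OPENING]. ROWS is a JSON list of rows, 1 to 5 of them, each of 6 numbers: dx, dy, dz in mm, then a rotation vector rx, ry, rz in rad; each row shifts and turns the commanded pose from where the row before left it, along the tool's axes as they then stand; what a row does not reach is not made up. A row lasts 1/12 s, in which the tool goes at most 41.7 mm and 0.125 rad, less where a joint would pass 70% of its speed; a pose out of reach is approached as far as the arm can. OPENING is the finger opening in mm, set as the command begins (- or left out keeps the last). The fingers move at their own pace and stop on an object; the grip force is fixed at half the most. Time passes only in rows, so rows that do not move let the fingers close. It prints the time, the measured TCP pose, the force, the opening and the grip force at its end.
- ctrl.get_obs(): the state, without advancing time (a new reading comes with each control period).
- ctrl.get_image(name): name is "side" or "top"; returns a dict with "img" (480x640x3 uint8, red, green, blue), "fx", "fy", "cx", "cy" (pixels), "R" (3x3) and "t" (3): a world point X has camera coordinates R X + t. Camera axes: x right, y down, z forward; pixel columns grow to the right and rows downward; lengths in mm; the calibration is good to about 2 mm. A picture is of the moment at which its call begins. There is no depth.
- ctrl.close_job(): hands the job in; it is judged then, once.
The state is a dict: "t": time; "qpos": joint angles; "qvel": joint speeds; "joint_torque": joint torques, N m; "ee_pos": TCP position; "orientation": TCP orientation; "ft_force": force on the tool from outside, world axes, zero at the start; "moment": the same for the moment, N m; "width": finger opening in mm; "grasp_force": force on a finger pad.
Only numpy, scipy, OpenCV 4.12 (cv2) and the standard library are available. Lean on these libraries where they do the work, as an engineer would, in place of code of your own. Each camera call takes 0.05 s, during which the arm holds its last target. There are 200 camera calls.

TASK

One oiled cedar panel already lies in the sloping drying rack. Lay the thin separator sheet on it and slide it down between the guides until it is fully home against the stop at the low end and let go; only then lay the other cedar panel on top of the separator and slide that fully home too, so that all three lie flat with their ends flush. Set the pieces down rather than dropping them, and do not disturb the oil bottle or the tin beside the rack.

Things in the scene. Friction and masses are not known exactly. Their poses are not given: they have to be found in the camera images.
- bed: Bed of a fixed wooden drying rack: a board sloping at 30 degrees, low end towards the robot. Origin: on the bed's surface, mid-width, at the foot of the stop's face. x up the slope, y level across it, z square out of the bed. Board 96 mm wide, 12 mm thick, to x = 150 mm; nothing stands on it beyond x = 98 mm. The stop block fills x < 0.
- cap_edge (a point): Middle of the lower edge of the cap, an 8 mm board on the stop that overhangs the low end of the bed: in the bed's axes at x = 18, z = 40 mm. Full width of the bed. Pieces cannot be dropped in at the low end; they slide in under it.
- guide_end (a point): Midway between the upper ends of the two side guides, level with their tops: x = 98, z = 32 mm in the bed's axes. Guides: 12 mm thick, inner faces 68 mm apart up to x = 84 mm (2 mm play each side of a piece), then flaring to 82 mm apart. No finger fits beside a piece below x = 99 mm: let it go part-way, then push its upper end with closed fingers till it is felt to stop.
- lower_panel: Cedar panel already in the rack, 120 x 64 x 14 mm, finger joints in both ends, loose, about 60 g. Origin at its centre, x along its length, z through its thickness. Starts flat on the bed between the guides, low end at the stop (centre at x = 60, z = 7 mm in the bed's axes), and shall stay so.
- separator: Separator: plain thin light wooden sheet, 120 x 64 x 6 mm, loose, about 35 g. Origin at its centre, x along its length, z through its thickness. Starts flat on the table. Home: centre at x = 60, z = 17 mm in the bed's axes. Wood on wood is near its angle of slip on this slope: let go, it may slide down by itself or may stick.
- upper_panel: Cedar panel still to be stacked, same as the lower one (120 x 64 x 14 mm, finger joints in both ends, about 60 g), loose. Origin at its centre, x along its length, z through its thickness. Starts flat on the table. Home: centre at x = 60, z = 27 mm in the bed's axes, its top 6 mm under the cap. May slide or stick when let go.
- oil_bottle: Bystander: small white bottle with a black cap, 32 mm across, 83 mm high, standing on the table; origin at the centre of its underside.
- wax_tin: Bystander: round flat tin, 60 mm across, 20 mm high; origin at the centre of its underside. (Right of the table, beyond y = -0.25 m, cedar boxes stand in a tray, up to 0.20 m high: pass above them.)

How it is judged (in metres and radians):
On the way:
1. the separator lies on the lower panel, home against the stop, let go, and the other panel is not yet in the rack (x of separator in the frame of bed between 0.057 and 0.0635 m and y of separator in the frame of bed between -0.005 and 0.005 m and z of separator in the frame of bed between 0.0145 and 0.0195 m and angle between the x axis of separator and the x axis of bed, either way round below 0.06 rad and angle between the z axis of separator and the z axis of bed, either way round below 0.05 rad and contact force between the fingers and separator below 0.1 N and linear speed of separator below 0.02 m/s and distance between upper_panel and separator above 0.05 m), for 0.2 s.
At the end, for the whole second after the job is handed in: In the rack, from the bed up, lie the lower panel, the separator and the other panel, flat (within 3 degrees, heights within 2.5 mm), between the guides, each with its low end within 3.5 mm of the stop, let go and at rest (x of lower_panel in the frame of bed between 0.057 and 0.0635 m and y of lower_panel in the frame of bed between -0.005 and 0.005 m and z of lower_panel in the frame of bed between 0.0045 and 0.0095 m and angle between the x axis of each of lower_panel, separator, upper_panel and the x axis of bed, either way round below 0.06 rad and angle between the z axis of each of lower_panel, separator, upper_panel and the z axis of bed, either way round below 0.05 rad and contact force between the fingers and lower_panel below 0.1 N and linear speed of each of lower_panel, separator, upper_panel below 0.02 m/s and x of separator in the frame of bed between 0.057 and 0.0635 m and y of separator in the frame of bed between -0.005 and 0.005 m and z of separator in the frame of bed between 0.0145 and 0.0195 m and contact force between the fingers and separator below 0.1 N and x of upper_panel in the frame of bed between 0.057 and 0.0635 m and y of upper_panel in the frame of bed between -0.005 and 0.005 m and z of upper_panel in the frame of bed between 0.0245 and 0.0295 m and contact force between the fingers and upper_panel below 0.1 N); the robot touches nothing.
It fails at once if the oil bottle or the tin is pushed more than 20 mm (distance of any of oil_bottle, wax_tin from where it was at the start of the episode above 0.02 m).
It fails at once if the separator or the panel is dropped: it falls free at more than 0.5 m/s (from over about 13 mm) ((linear speed of separator above 0.5 m/s and contact force between each of the arm, the fingers and separator below 0.05 N) or (linear speed of upper_panel above 0.5 m/s and contact force between each of the arm, the fingers and upper_panel below 0.05 N)).
It also fails if it takes over 70 s, if anything falls off the work surface, if the arm or the gripper's body presses on something with over 40 N, if the wrist force passes 120 N, or if a joint passes its speed limit or range.

## Working session

There is one attempt and no reset: what is moved stays moved. The work goes in short steps, Python scripts to look and compute and a shell command to move; the robot and the scene stay as the last step left them, time stands still between calls to the robot, and variables do not carry over. Pictures are saved under pics/ and viewed, at most 13 in all, crops included, and the job is handed in when it is done.

```bash
ls; mkdir -p pics; python3 - <<'E'
from workcell import ctrl
import cv2,pickle
o=ctrl.get_obs();print(o)
for n in("side","top"):
    d=ctrl.get_image(n);pickle.dump(d,open(n+'0.pkl','wb'));cv2.imwrite(f'pics/{n}0.png',d['img'][:,:,::-1]);print({k:v for k,v in d.items() if k!='img'})
E
```

```text
jog.py
pics
workcell.py
{'t': 0.0, 'qpos': array([-1.14802236e+00,  4.23837723e-01,  1.63065650e+00,  7.06809121e-07,
        1.08861542e+00, -1.89784885e-02]), 'qvel': array([ 0.00088449, -0.00071948,  0.000413  , -0.00091168,  0.00097005,
       -0.00129419]), 'joint_torque': array([ 8.61936969e-04, -5.44619215e+01, -2.73662531e+01,  6.42513600e-02,
        2.29377311e-02, -1.12987755e-04]), 'ee_pos': array([ 267.02568006, -564.51301719,  238.91679052]), 'orientation': array([-3.06382023e+00, -6.87948579e-01,  4.76647965e-04]), 'ft_force': array([ 0.12518163,  0.05880182, -1.11307818]), 'moment': array([ 0.01828913, -0.0013347 , -0.00787862]), 'grasp_force': 0.0, 'width': 87.98754233749169}
{'fx': 529.8114175033907, 'fy': 529.8114175033907, 'cx': 320.24749035045477, 'cy': 241.47466686475815, 'R': array([[-0.93473926, -0.35460442, -0.0227645 ],
       [-0.13232007,  0.40682231, -0.90387333],
       [ 0.32977859, -0.84187369, -0.42719407]]), 't': array([512.51719917, 163.49261927, 762.10233152])}
{'fx': 508.8071884866098, 'fy': 508.8071884866098, 'cx': 318.8261905725935, 'cy': 237.16872219082467, 'R': array([[ 0.01795411, -0.99983069, -0.00403059],
       [-0.97461919, -0.01660139, -0.22325285],
       [ 0.22314814,  0.00793659, -0.97475223]]), 't': array([ 43.18569854, 558.21905618, 830.28962119])}
```
View pics/top0.png

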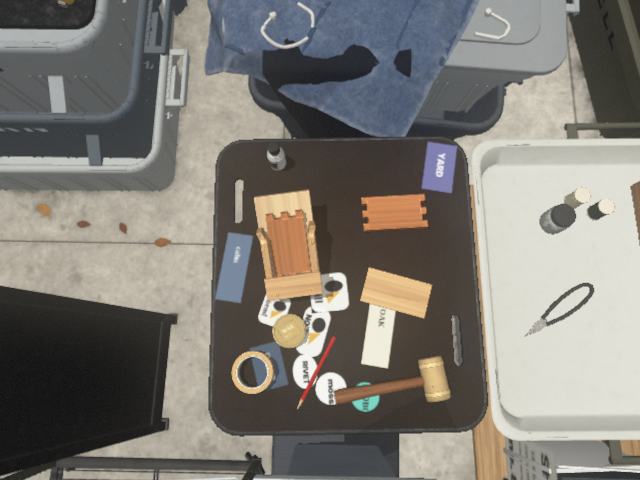

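View pics/side0.png

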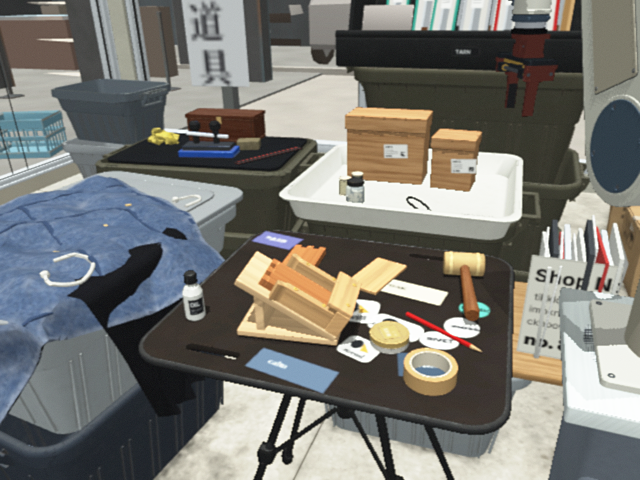

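The top view shows the upper panel at about (395,212), the separator at (397,292), the rack at about (288,245), the tin at (289,331) and the bottle at (277,157). The side view shows the rack at about (300,300). Next I'll enlarge the rack and measure the loose pieces.

```bash
cat > h.py <<'E'
import numpy as np,cv2,pickle
from workcell import ctrl
from scipy.spatial.transform import Rotation as Ro
def ray(d,uv,z):
    "pixel -> world point on plane height z"
    uv=np.atleast_2d(uv).astype(float)
    v=np.c_[(uv[:,0]-d['cx'])/d['fx'],(uv[:,1]-d['cy'])/d['fy'],np.ones(len(uv))]@d['R']
    c=-d['R'].T@d['t'];return c+v*((z-c[2])/v[:,2])[:,None]
def proj(d,X):
    c=np.atleast_2d(X)@d['R'].T+d['t'];return np.c_[d['fx']*c[:,0]/c[:,2]+d['cx'],d['fy']*c[:,1]/c[:,2]+d['cy']]
def tri(dt,ut,ds,us):
    "two-view triangulation; returns point and reprojection errors"
    P=[np.diag([1,1,1.])@np.array([[d['fx'],0,d['cx']],[0,d['fy'],d['cy']],[0,0,1]])@np.c_[d['R'],d['t']] for d in(dt,ds)]
    X=cv2.triangulatePoints(P[0],P[1],np.array(ut,float).reshape(2,1),np.array(us,float).reshape(2,1));X=(X[:3]/X[3])[:,0]
    return X,np.round(proj(dt,X)[0]-ut,1),np.round(proj(ds,X)[0]-us,1)
E
python3 - <<'E'
from h import *
T=pickle.load(open('top0.pkl','rb'));S=pickle.load(open('side0.pkl','rb'))
hsv=cv2.cvtColor(T['img'],cv2.COLOR_RGB2HSV)
for nm,(x0,y0,x1,y1),z in(('upper',(350,180,440,240),14),('sep',(352,255,442,325),6)):
    print(nm,hsv[212,395],hsv[285,385])
    m=np.zeros(hsv.shape[:2],np.uint8);m[y0:y1,x0:x1]=((hsv[y0:y1,x0:x1,1]>75)&(hsv[y0:y1,x0:x1,2]>100))*255
    c=max(cv2.findContours(m,0,2)[0],key=cv2.contourArea)
    w=ray(T,c.reshape(-1,2),z)[:,:2].astype(np.float32);r=cv2.minAreaRect(w);print(r,cv2.boundingRect(c))
a=T['img'][180:310,240:340];b=S['img'][235:355,230:370]
A=cv2.resize(a,None,fx=4,fy=4,interpolation=2);B=cv2.resize(b,None,fx=4,fy=4,interpolation=2)
cv2.imwrite('pics/rt.png',A[:,:,::-1]);cv2.imwrite('pics/rs.png',B[:,:,::-1])
E
```

```text
upper [ 12 145 199] [ 17 105 224]
((620.4503173828125, -86.73755645751953), (65.81864929199219, 121.63813781738281), 4.433937072753906) (361, 193, 68, 38)
sep [ 12 145 199] [ 17 105 224]
((469.8341979980469, -89.02381896972656), (121.74663543701172, 66.04414367675781), 75.28777313232422) (360, 267, 73, 52)
```

View pics/rt.png

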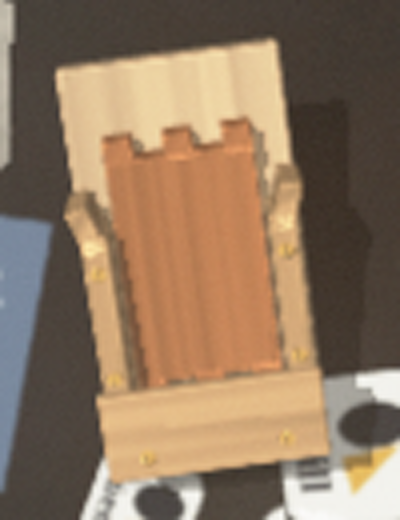

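View pics/rs.png

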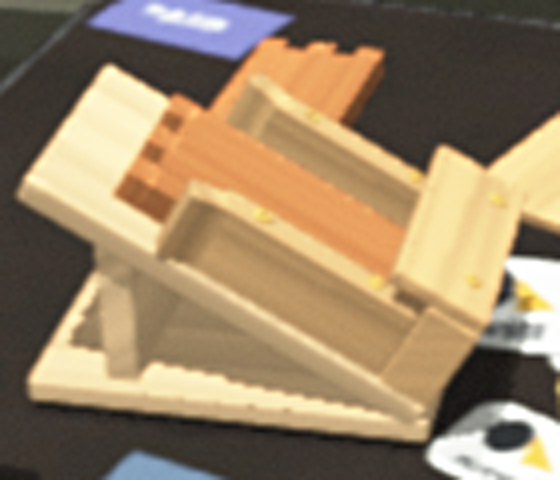

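The rack crops show the bed's upper corners at top crop (57,70) and (275,40), and at side crop (20,193) and (108,65). The cap's upper-edge corners are at top (98,402) and (322,372), and at side (395,270) and (440,147).

```bash
cat > rack.py <<'E'
from h import *
T=pickle.load(open('top0.pkl','rb'));S=pickle.load(open('side0.pkl','rb'))
# name: top crop, side crop, bed coords
P={'bedL':((57,70),(20,193),(150,48,0)),'bedR':((275,40),(108,65),(150,-48,0)),
'capL':((98,400),(395,270),(18,48,48)),'capR':((322,371),(440,147),(18,-48,48)),
'panL':((104,137),(120,193),None)}
W=[];B=[]
for k,(a,b,m) in P.items():
    X,e,f=tri(T,np.array(a)/4+[240,180]-.375,S,np.array(b)/4+[230,235]-.375)
    print(k,X.round(1),e,f)
    if m: W.append(X);B.append(m)
W=np.array(W);B=np.array(B,float)
l=(W[0]-W[1])+(W[2]-W[3]);print('yaw L-R',np.arctan2(-l[0],l[1]),'len',np.linalg.norm(l)/2)
u=(W[0]+W[1]-W[2]-W[3]);print('slope dir',np.arctan2(u[1],u[0]),u/2,'model',(132*np.cos(.5236)+48*.5,132*.5-48*np.cos(.5236)))
yaw=np.arctan2(-l[0],l[1])*.7+.3*np.arctan2(u[1],u[0])
R=(Ro.from_euler('z',yaw)*Ro.from_euler('y',-np.pi/6)).as_matrix()
o=W-B@R.T;print('origins\n',o.round(1));print('mean',o.mean(0).round(1),'yaw',yaw)
E
python3 rack.py
```

```text
bedL [618.6 165.7  97. ] [-0.  -0.1] [0.1 0. ]
bedR [630.4  71.7 104.1] [0.1 0.4] [-0.4 -0.1]
capL [478.8 144.2  78.7] [-0.  -0.2] [0.2 0. ]
capR [493.5  49.7  77.8] [-0.1 -0.5] [0.5 0.1]
panL [589.6 144.6  91.1] [0.2 0.5] [-0.6 -0.1]
yaw L-R 0.13949608082802795 len 95.19762353572938
slope dir 0.15611423301198618 [138.34156929  21.7742677   22.25129755] model (np.float64(138.31527248894793), np.float64(24.43081000401893))
origins
 [[497.   99.5  22. ]
 [494.9 100.5  29.1]
 [494.1  97.9  28.2]
 [494.9  98.4  27.3]]
mean [495.2  99.1  26.6] yaw 0.1444815264832154
```

```bash
cat > go.py <<'E'
"usage: go.py grasp cx cy angdeg off z | go.py bed x y z  (fingertip-centre in bed axes): prints deltas in tool axes"
import sys
from h import *
O=np.array([495.,99.,27.5]);YAW=.145
Rb=(Ro.from_euler('z',YAW)*Ro.from_euler('y',-np.pi/6)).as_matrix()
o=ctrl.get_obs();p=o['ee_pos'];R=Ro.from_rotvec(o['orientation']).as_matrix()
a=[float(v) for v in sys.argv[2:]]
if sys.argv[1]=='grasp':
    t=np.radians(a[2]);x=np.array([np.cos(t),np.sin(t),0]);z=np.array([0,0,-1.]);Rt=np.c_[x,np.cross(z,x),z]
    tip=np.array([a[0],a[1],0])+a[3]*x;tip[2]=a[4]
else: Rt=Rb@np.diag([1,-1,-1.]);tip=O+Rb@np.array(a)
tgt=tip-17*Rt[:,2];rv=Ro.from_matrix(R.T@Rt).as_rotvec()
print('t',round(o['t'],2),'rot rows',rv.round(3),'n',np.linalg.norm(rv)/.125,
 '\n trans in tgt axes',(Rt.T@(tgt-p)).round(1),'cur axes',(R.T@(tgt-p)).round(1),'n',np.linalg.norm(tgt-p)/41.7)
print(' tip now in bed',(Rb.T@(p+17*R[:,2]-O)).round(1),'F in bed axes',(Rb.T@o['ft_force']).round(1))
E
python3 go.py grasp 470 -89 75.3 48 80
```

```text
t 0.1 rot rows [-0.001 -0.001 -0.872] n 6.979444793666485 
 trans in tgt axes [559.5  75.6 142. ] cur axes [ 417.6 -379.7  142.5] n 13.960169780041227
 tip now in bed [-181.1 -623.6  329.2] F in bed axes [0.3 0.  0.4]
```

```bash
python3 jog.py '[[0,0,-10,0,0,-0.1246],[0,0,-10,0,0,-0.1246],[0,0,-10,0,0,-0.1246],[0,0,0,0,0,-0.1246],[0,0,0,0,0,-0.1246]]' 88
python3 jog.py '[[0,0,0,0,0,-0.1246],[0,0,0,0,0,-0.1246],[40,5.4,0,0,0,0],[40,5.4,0,0,0,0],[40,5.4,0,0,0,0]]'
python3 jog.py '[[40,5.4,0,0,0,0],[40,5.4,0,0,0,0],[40,5.4,0,0,0,0],[40,5.4,0,0,0,0],[40,5.4,0,0,0,0]]'
python3 jog.py '[[40,5.4,0,0,0,0],[40,5.4,0,0,0,0],[40,5.4,20,0,0,0],[40,5.4,20,0,0,0],[0,0,20,0,0,0]]'
python3 go.py grasp 470 -89 75.3 48 30
```

```text
t: 0.52
ee_pos: [267.3, -565.1, 270.1]
orientation: [2.701, 1.603, -0.0]
ft_force: [0.3, 0.5, -0.1]
width: 87.6
grasp_force: 0.0
t: 0.93
ee_pos: [313.2, -451.7, 269.0]
orientation: [-2.488, -1.916, -0.0]
ft_force: [0.2, 0.9, -0.3]
width: 87.8
grasp_force: 0.0
t: 1.35
ee_pos: [390.4, -264.5, 269.5]
orientation: [-2.488, -1.918, 0.0]
ft_force: [0.5, -1.1, -1.0]
width: 87.9
grasp_force: 0.0
t: 1.77
ee_pos: [451.5, -118.1, 212.5]
orientation: [2.483, 1.924, 0.004]
ft_force: [1.0, -1.9, -0.4]
width: 87.5
grasp_force: 0.0
t 1.77 rot rows [ 0.002 -0.001  0.004] n 0.0394542711883321 
 trans in tgt axes [ 80.9  10.5 165.5] cur axes [ 80.6  10.5 165.7] n 4.4253356077358985
 tip now in bed [  19.6 -208.5  182.7] F in bed axes [ 0.5 -2.  -0.7]
```

```bash
python3 jog.py '[[40,5,0,0,0,0],[40,5,30,0,0,0],[0,0,40,0,0,0],[0,0,40,0,0,0],[0,0,0,0,0,0]]'
python3 go.py grasp 470 -89 75.3 48 2
```

```text
t: 2.18
ee_pos: [472.0, -52.9, 101.2]
orientation: [-2.479, -1.915, 0.015]
ft_force: [-1.9, 0.9, -0.4]
width: 87.7
grasp_force: 0.0
t 2.18 rot rows [-0.013  0.002  0.001] n 0.10722572367522928 
 trans in tgt axes [12.6  7.2 82.2] cur axes [12.7  8.3 82.1] n 2.002065575467769
 tip now in bed [ -10.5 -147.    71.6] F in bed axes [-1.8  1.2  0.5]
```

```bash
python3 jog.py '[[12.6,8,0,0,0,0],[0,0,30,0,0,0],[0,0,30,0,0,0],[0,0,0,0,0,0]]'
python3 go.py grasp 470 -89 75.3 48 2
python3 - <<'E'
from h import *
for n in('top','side'):
    d=ctrl.get_image(n);u=proj(d,[482,-43,6])[0].astype(int);x=np.clip(u[0]-90,0,460);y=np.clip(u[1]-80,0,320)
    cv2.imwrite(f'pics/g_{n}.png',0*d['img']);globals()[n]=cv2.resize(d['img'][y:y+160,x:x+180],None,fx=2.2,fy=2.2)
cv2.imwrite('pics/g1.png',np.hstack([top,side])[:,:,::-1])
E
```

```text
t: 2.52
ee_pos: [487.4, -43.9, 46.5]
orientation: [-2.486, -1.917, 0.003]
ft_force: [0.5, -0.2, 0.2]
width: 87.9
grasp_force: 0.0
t 2.52 rot rows [-0.003  0.    -0.001] n 0.023874843699339798 
 trans in tgt axes [-0.  -5.4 27.5] cur axes [-0.  -5.4 27.5] n 0.6724048185230269
 tip now in bed [ -23.4 -140.3   15.8] F in bed axes [ 0.5 -0.3 -0.1]
```

View pics/g1.png

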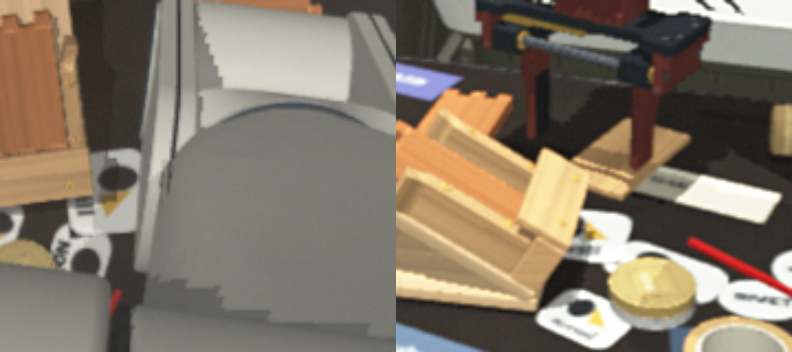

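The fingers stand over the separator's end in the side view at (600,150), so I can correct by 5 mm and descend.

```bash
python3 jog.py '[[0,-5.4,0,0,0,0],[0,0,20,0,0,0],[0,0,7,0,0,0],[0,0,0,0,0,0]]'
python3 jog.py '[[0,0,0,0,0,0],[0,0,0,0,0,0],[0,0,0,0,0,0],[0,0,0,0,0,0],[0,0,0,0,0,0]]' 40
python3 jog.py '[[0,0,0,0,0,0],[0,0,-10,0,0,0],[0,0,-30,0,0,0],[0,0,-40,0,0,0],[0,0,-40,0,0,0]]'
python3 go.py bed 200 0 60
```

```text
t: 2.95
ee_pos: [482.6, -42.8, 21.5]
orientation: [2.488, 1.918, 0.0]
ft_force: [-0.0, 0.1, -0.4]
width: 87.8
grasp_force: 0.0
t: 3.37
ee_pos: [483.1, -42.9, 21.4]
orientation: [2.487, 1.918, 0.001]
ft_force: [-0.9, 0.9, 6.0]
width: 62.9
grasp_force: 30.0
t: 3.78
ee_pos: [481.5, -42.7, 141.9]
orientation: [-2.486, -1.917, 0.003]
ft_force: [0.7, 0.2, -0.6]
width: 62.6
grasp_force: 30.0
t 3.78 rot rows [-0.308  0.464  1.14 ] n 10.152750781330555 
 trans in tgt axes [ 172.1 -138.2   39. ] cur axes [193.1 100.9 -52.6] n 5.375481377600453
 tip now in bed [  19.4 -138.2  101.3] F in bed axes [ 0.4  0.1 -0.9]
```

The pads overlap the sheet by only about 1.6 mm, so I'll put it back and regrip lower.

```bash
python3 jog.py '[[0,0,40,0,0,0],[0,0,40,0,0,0],[0,0,25,0,0,0],[0,0,10,0,0,0],[0,0,4,0,0,0]]'
python3 jog.py '[[0,0,0,0,0,0],[0,0,0,0,0,0],[0,0,0,0,0,0]]' 78
python3 jog.py '[[0,0,1,0,0,0],[0,0,1,0,0,0],[0,0,0,0,0,0]]'
python3 go.py grasp 470 -89 75.3 48 1.5
```

```text
t: 4.2
ee_pos: [481.4, -42.6, 20.8]
orientation: [-2.486, -1.917, 0.004]
ft_force: [1.1, -0.1, 2.9]
width: 62.9
grasp_force: 30.0
t: 4.45
ee_pos: [483.5, -42.9, 22.7]
orientation: [2.487, 1.918, 0.002]
ft_force: [-0.1, -0.4, -0.6]
width: 77.3
grasp_force: 0.0
t: 4.7
ee_pos: [482.9, -42.8, 20.1]
orientation: [2.487, 1.918, 0.001]
ft_force: [-0.7, 0.0, 0.5]
width: 78.2
grasp_force: 0.0
t 4.7 rot rows [ 0.001 -0.    -0.   ] n 0.0055458503585183675 
 trans in tgt axes [ 0.1 -0.8  1.6] cur axes [ 0.1 -0.8  1.6] n 0.04290705946605377
 tip now in bed [ -40.3 -138.6   -4.9] F in bed axes [-0.3  0.1  0.8]
```

```bash
python3 jog.py '[[0,0,1.5,0,0,0],[0,0,0,0,0,0]]' 
python3 jog.py '[[0,0,0,0,0,0],[0,0,0,0,0,0],[0,0,0,0,0,0],[0,0,0,0,0,0]]' 40
python3 jog.py '[[0,0,0,0,0,0],[0,0,-10,0,0,0],[0,0,-40,0,0,0],[0,0,-40,0,0,0],[0,0,-40,0,0,0]]'
python3 jog.py '[[0,0,-40,0,0,0],[0,0,-20,0,0,0],[0,0,0,0,0,0]]'
python3 go.py bed 210 0 60
```

```text
t: 4.87
ee_pos: [482.7, -42.8, 18.3]
orientation: [-2.488, -1.919, 0.0]
ft_force: [-0.5, -0.5, -0.6]
width: 77.6
grasp_force: 0.0
t: 5.2
ee_pos: [482.7, -42.8, 18.3]
orientation: [-2.488, -1.919, 0.0]
ft_force: [0.7, -0.1, -0.3]
width: 63.5
grasp_force: 30.0
t: 5.62
ee_pos: [481.8, -42.7, 149.9]
orientation: [-2.487, -1.918, 0.002]
ft_force: [0.2, -0.8, -0.7]
width: 63.4
grasp_force: 30.0
t: 5.87
ee_pos: [485.4, -43.0, 213.8]
orientation: [2.482, 1.915, 0.011]
ft_force: [0.1, 0.3, -0.6]
width: 63.8
grasp_force: 30.0
t 5.87 rot rows [-0.298  0.455  1.143] n 10.124553603609966 
 trans in tgt axes [ 142.8 -139.2   99.4] cur axes [195.9 105.   15.9] n 5.343407578331032
 tip now in bed [  58.8 -139.2  161.6] F in bed axes [-0.2  0.2 -0.5]
```

```bash
python3 jog.py '[[0,0,0,-0.029,0.0445,0.112],[0,0,0,-0.029,0.0445,0.112],[0,0,0,-0.029,0.0445,0.112],[0,0,0,-0.029,0.0445,0.112],[0,0,0,-0.029,0.0445,0.112]]'
python3 jog.py '[[0,0,0,-0.029,0.0445,0.112],[0,0,0,-0.029,0.0445,0.112],[0,0,0,-0.029,0.0445,0.112],[0,0,0,-0.029,0.0445,0.112],[0,0,0,-0.029,0.0445,0.112]]'
python3 jog.py '[[28,-28,0,0,0,0],[28,-28,0,0,0,0],[28,-28,0,0,0,0],[28,-28,0,0,0,0],[28,-28,0,0,0,0]]'
python3 jog.py '[[0,0,0,0,0,0]]'
python3 go.py bed 210 0 60
```

```text
t: 6.28
ee_pos: [482.0, -42.9, 207.7]
orientation: [-2.881, -1.125, -0.408]
ft_force: [0.3, 0.2, -0.2]
width: 63.8
grasp_force: 29.9
t: 6.7
ee_pos: [481.6, -43.1, 207.6]
orientation: [-2.995, -0.243, -0.77]
ft_force: [0.6, 0.1, -0.0]
width: 63.7
grasp_force: 29.9
t: 7.12
ee_pos: [569.4, 99.6, 267.4]
orientation: [-2.995, -0.253, -0.765]
ft_force: [0.4, -1.4, -0.5]
width: 63.9
grasp_force: 30.0
t: 7.2
ee_pos: [573.8, 103.0, 270.9]
orientation: [-2.989, -0.259, -0.776]
ft_force: [0.4, 0.3, 0.6]
width: 63.4
grasp_force: 30.0
t 7.2 rot rows [-0.013  0.016  0.024] n 0.25339820623936943 
 trans in tgt axes [20.3 -7.4 94.5] cur axes [21.9 -5.7 94.3] n 2.3250016249967236
 tip now in bed [189.5  -7.2 154.5] F in bed axes [0.7 0.3 0.3]
```

```bash
python3 jog.py '[[22,-7,0,-0.013,0.016,0.024],[0,0,40,0,0,0],[0,0,40,0,0,0],[0,0,20,0,0,0],[0,0,0,0,0,0]]'
python3 go.py bed 215 0 35
cat > look.py <<'E'
import sys
from h import *
n=sys.argv[1];v=[]
for c,(x,y) in(('top',(225,150)),('side',(220,215))):
    d=ctrl.get_image(c);pickle.dump(d,open(f'{c}_{n}.pkl','wb'));v.append(cv2.resize(d['img'][y:y+150,x:x+150],(400,400),interpolation=2))
cv2.imwrite(f'pics/{n}.png',np.hstack(v)[:,:,::-1])
E
python3 look.py l1
```

```text
t: 7.62
ee_pos: [634.6, 115.0, 185.7]
orientation: [-3.0, -0.214, -0.78]
ft_force: [-0.5, -0.5, 0.0]
width: 63.1
grasp_force: 30.0
t 7.62 rot rows [ 0.002  0.015 -0.002] n 0.12157002674863865 
 trans in tgt axes [14.3 -4.4 14.8] cur axes [14.5 -4.4 14.5] n 0.5033514906427679
 tip now in bed [200.5  -4.4  49.8] F in bed axes [-0.5 -0.4  0.3]
```

View pics/l1.png

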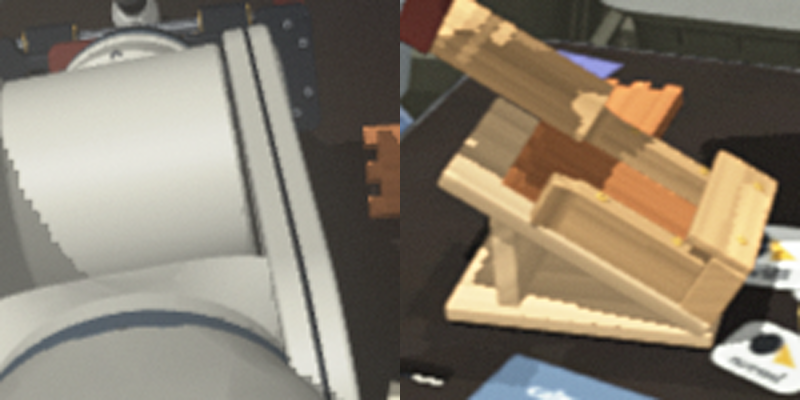

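The side view shows the sheet parallel to and above the bed, but the arm hides the rack in the top view. I'll check the rack's lateral position and yaw from the lower panel's edges in the first top image.

```bash
python3 - <<'E'
from h import *
T=pickle.load(open('top0.pkl','rb'))
O=np.array([495.,99.,27.5]);Rb=(Ro.from_euler('z',.145)*Ro.from_euler('y',-np.pi/6)).as_matrix()
c=-T['R'].T@T['t']
def bedpt(uv,h):
    v=np.c_[(uv[:,0]-T['cx'])/T['fx'],(uv[:,1]-T['cy'])/T['fy'],np.ones(len(uv))]@T['R']
    n=Rb[:,2];s=(h-n@(c-O))/(v@n);return (c+s[:,None]*v-O)@Rb
hsv=cv2.cvtColor(T['img'],cv2.COLOR_RGB2HSV)
L=[];Rr=[]
for r in range(222,268):
    row=hsv[r,240:340];m=np.where((row[:,0]<=13)&(row[:,1]>120)&(row[:,2]>140))[0]+240
    L.append((m.min()-.5,r));Rr.append((m.max()+.5,r))
for nm,e in(('L',L),('R',Rr)):
    b=bedpt(np.array(e,float),14);k=np.polyfit(b[:,0],b[:,1],1);print(nm,'slope',k[0].round(4),'y at x=60',np.polyval(k,60).round(2),b[[0,-1],0].round(0))
# guide tops outer/inner edges and bed edges via crops
q=lambda p:np.array(p,float)/4+[240,180]-.375
print('bed edge',bedpt(q([(57,70),(275,40)]),0).round(1)); print('cap',bedpt(q([(98,400),(322,371)]),48).round(1))
print('guide end outer',bedpt(q([(66,205),(300,177)]),32).round(1))
E
```

```text
L slope 0.0594 y at x=60 29.73 [107.  24.]
R slope 0.0052 y at x=60 -31.59 [99. 16.]
bed edge [[150.   47.6  -0. ]
 [151.4 -46.4   0. ]]
cap [[ 16.6  47.1  48. ]
 [ 16.9 -48.6  48. ]]
guide end outer [[ 99.1  49.4  32. ]
 [ 98.5 -49.4  32. ]]
```

The model agrees to within about 1 mm. Next I'll line up at the entrance and lower.

```bash
python3 jog.py '[[14,-4.4,0,0,0.015,0],[0,0,15,0,0,0],[0,0,0,0,0,0],[0,0,0,0,0,0]]'
python3 go.py bed 215 0 24
python3 jog.py '[[0,0,10,0,0,0],[0,0,0,0,0,0],[0,0,0,0,0,0]]'
python3 go.py bed 200 0 20
```

```text
t: 8.05
ee_pos: [655.8, 122.8, 186.9]
orientation: [-2.988, -0.213, -0.817]
ft_force: [0.7, -0.3, -0.1]
width: 63.9
grasp_force: 30.0
t 8.05 rot rows [ 0.002 -0.01  -0.002] n 0.08664509587457898 
 trans in tgt axes [-5.5  0.3 15.8] cur axes [-5.6  0.3 15.7] n 0.40083845853017036
 tip now in bed [220.6   0.3  39.8] F in bed axes [ 0.5 -0.4 -0.4]
t: 8.3
ee_pos: [660.4, 123.3, 176.8]
orientation: [-2.989, -0.213, -0.815]
ft_force: [0.2, 0.4, -0.7]
width: 63.9
grasp_force: 30.0
t 8.3 rot rows [ 0.002 -0.009 -0.002] n 0.07245464476358349 
 trans in tgt axes [-19.4   0.2   8.7] cur axes [-19.5   0.2   8.5] n 0.5098664786740174
 tip now in bed [2.195e+02 2.000e-01 2.870e+01] F in bed axes [-0.2  0.4 -0.7]
```

```bash
python3 jog.py '[[-10,0,0,0,-0.009,0],[-10,0,0,0,0,0],[0,0,5,0,0,0],[0,0,2,0,0,0],[0,0,0,0,0,0]]'
python3 go.py bed 200 0 20
python3 jog.py '[[0,0,1.5,0,0,0],[0,0,0,0,0,0]]'
python3 go.py bed 200 0 18
```

```text
t: 8.72
ee_pos: [646.8, 121.4, 160.0]
orientation: [-2.993, -0.213, -0.801]
ft_force: [-0.1, -0.0, -1.1]
width: 63.5
grasp_force: 30.0
t 8.72 rot rows [ 0.002  0.001 -0.002] n 0.025487906737705502 
 trans in tgt axes [0.9 0.2 1. ] cur axes [0.9 0.2 1. ] n 0.03304570759980161
 tip now in bed [199.1   0.2  21. ] F in bed axes [-0.6 -0.  -1. ]
t: 8.88
ee_pos: [648.0, 121.6, 159.3]
orientation: [-2.993, -0.213, -0.802]
ft_force: [0.4, 0.4, -0.3]
width: 63.6
grasp_force: 30.0
t 8.88 rot rows [ 0.002 -0.    -0.002] n 0.02429843078262032 
 trans in tgt axes [0.2 0.2 1.8] cur axes [0.2 0.2 1.8] n 0.04342440964889185
 tip now in bed [199.8   0.2  19.8] F in bed axes [ 0.2  0.3 -0.5]
```

```bash
python3 jog.py '[[-15,0,0,0,0,0],[-15,0,0,0,0,0],[-10,0,0,0,0,0],[0,0,0,0,0,0]]'
python3 go.py bed 135 0 18
python3 jog.py '[[-10,0,0,0,0,0],[-10,0,0,0,0,0],[-7,0,0,0,0,0],[0,0,0,0,0,0]]'
python3 go.py bed 114 0 18
```

```text
t: 9.22
ee_pos: [611.0, 116.2, 137.8]
orientation: [-2.995, -0.214, -0.796]
ft_force: [-1.0, -1.1, -0.1]
width: 63.8
grasp_force: 30.0
t 9.22 rot rows [ 0.002  0.004 -0.002] n 0.039406586852975795 
 trans in tgt axes [-21.7   0.2   1.9] cur axes [-21.7   0.3   2. ] n 0.5230751336592834
 tip now in bed [156.7   0.2  19.9] F in bed axes [-1.1 -1.   0.5]
t: 9.55
ee_pos: [590.9, 113.6, 129.0]
orientation: [-2.998, -0.214, -0.791]
ft_force: [-0.4, -3.0, -2.2]
width: 63.2
grasp_force: 29.9
t 9.55 rot rows [ 0.004  0.008 -0.001] n 0.07046590541626588 
 trans in tgt axes [-20.8   0.6   4.4] cur axes [-20.8   0.6   4.5] n 0.5096257381021192
 tip now in bed [134.7   0.6  22.4] F in bed axes [-1.8 -2.9 -1.5]
```

```bash
python3 jog.py '[[0,0.6,2,0,0.006,0],[-5,0,0,0,0,0],[0,0,0,0,0,0],[0,0,0,0,0,0]]'
python3 go.py bed 114 0 18
python3 look.py l2
```

```text
t: 9.88
ee_pos: [591.3, 113.7, 129.7]
orientation: [-2.998, -0.213, -0.795]
ft_force: [2.1, -4.5, 1.0]
width: 63.4
grasp_force: 29.9
t 9.88 rot rows [ 0.005  0.006 -0.002] n 0.06126650866499901 
 trans in tgt axes [-21.5   0.7   4.8] cur axes [-21.4   0.7   4.9] n 0.5278343112346926
 tip now in bed [135.4   0.6  22.8] F in bed axes [ 1.7 -4.7  0.1]
```

View pics/l2.png

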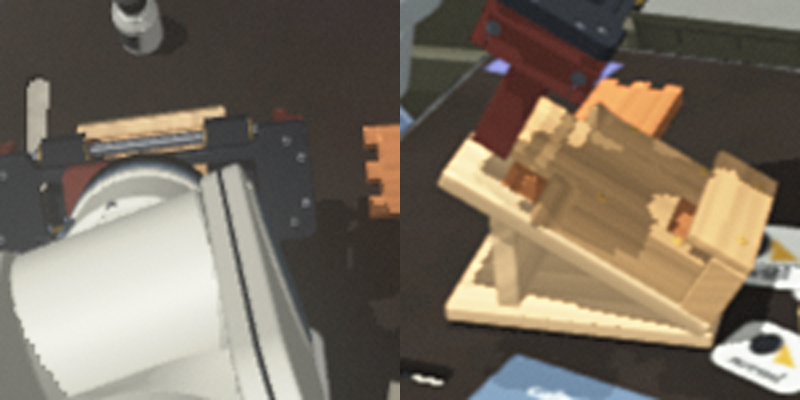

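The side view shows the sheet between the guides with its low end short of the cap at about (690,215). The arm stopped advancing at x=135, so I'll check the joints.

```bash
python3 jog.py '[[-4,0,0,0,0,0],[-4,0,0,0,0,0],[0,0,0,0,0,0]]'; python3 go.py bed 114 0 18; python3 -c "
from h import *
o=ctrl.get_obs();print(o['qpos'].round(3),o['moment'].round(2))"
```

```text
t: 10.23
ee_pos: [585.7, 113.2, 128.7]
orientation: [-3.001, -0.213, -0.788]
ft_force: [3.8, -6.1, 0.3]
width: 63.6
grasp_force: 29.9
t 10.23 rot rows [ 0.006  0.01  -0.001] n 0.0975765364743402 
 trans in tgt axes [-16.1   0.9   6.7] cur axes [-16.    0.9   6.9] n 0.4196562632056778
 tip now in bed [129.9   0.8  24.7] F in bed axes [ 2.7 -6.6 -1.2]
[ 0.183  0.431  2.093 -0.235  0.108  1.84 ] [-1.33 -0.46 -0.09]
```

Joint 5 is at its lower limit, so this tilt can't go any lower. I'll back up the slope, set the sheet down there part-way, and push it later with a more upright tool.

```bash
python3 jog.py '[[8,0,0,0,0,0],[8,0.8,0,0,0,0],[8,0,0,0,0,0],[0,0,0,0,0,0]]'; python3 go.py bed 152 0 17; python3 -c "
from h import *
o=ctrl.get_obs();print(o['qpos'].round(3),o['moment'].round(2))"
```

```text
t: 10.57
ee_pos: [607.2, 115.9, 140.7]
orientation: [-3.001, -0.212, -0.788]
ft_force: [1.7, -2.1, -0.1]
width: 63.3
grasp_force: 29.9
t 10.57 rot rows [ 0.006  0.01  -0.002] n 0.09650141142530601 
 trans in tgt axes [-2.9  0.5  7.3] cur axes [-2.8  0.5  7.3] n 0.18873436163645452
 tip now in bed [154.7   0.4  24.3] F in bed axes [ 1.1 -2.3 -0.7]
[ 0.18   0.43   2.043 -0.149  0.157  1.752] [-0.43 -0.07 -0.02]
```

```bash
python3 jog.py '[[0,0.5,2,0.006,0.01,-0.002],[0,0,2.5,0,0,0],[0,0,0,0,0,0]]'; python3 go.py bed 152 0 17
python3 jog.py '[[0,0,1.2,0,0,0],[0,0,0,0,0,0]]'; python3 go.py bed 152 0 17
python3 jog.py '[[0,0,1,0,0,0],[0,0,0,0,0,0]]'; python3 go.py bed 152 0 17;python3 -c "
from h import *
o=ctrl.get_obs();print(o['qpos'].round(3),o['moment'].round(2))"
```

```text
t: 10.82
ee_pos: [607.2, 115.4, 135.0]
orientation: [-2.993, -0.216, -0.796]
ft_force: [-0.2, 0.0, -1.1]
width: 63.2
grasp_force: 30.0
t 10.82 rot rows [ 0.     0.004 -0.001] n 0.032185008782170246 
 trans in tgt axes [-0.  -0.   2.4] cur axes [-0.  -0.   2.4] n 0.058061338023012846
 tip now in bed [151.9  -0.   19.4] F in bed axes [-0.7  0.  -0.8]
t: 10.98
ee_pos: [608.0, 115.5, 134.2]
orientation: [-2.993, -0.217, -0.796]
ft_force: [-0.0, -0.0, -0.5]
width: 63.3
grasp_force: 30.0
t 10.98 rot rows [ 0.     0.004 -0.   ] n 0.029020507804072507 
 trans in tgt axes [-0.3 -0.   1.3] cur axes [-0.3 -0.   1.3] n 0.0328907856061405
 tip now in bed [152.2  -0.   18.3] F in bed axes [-0.3 -0.  -0.4]
t: 11.15
ee_pos: [608.5, 115.6, 133.6]
orientation: [-2.993, -0.217, -0.797]
ft_force: [-2.5, 0.9, 2.5]
width: 63.6
grasp_force: 30.0
t 11.15 rot rows [ 0.     0.003 -0.   ] n 0.026413433498035783 
 trans in tgt axes [-0.4 -0.   0.5] cur axes [-0.4 -0.   0.5] n 0.01632821206906315
 tip now in bed [152.4  -0.   17.5] F in bed axes [-0.8  1.2  3.3]
[ 0.176  0.445  2.047 -0.119  0.13   1.715] [0.14 0.37 0.11]
```

Contact is felt at z≈17.5 with 3.3 N. I'll release the sheet and back out.

```bash
python3 jog.py '[[0,0,0,0,0,0],[0,0,0,0,0,0],[0,0,0,0,0,0]]' 74; python3 jog.py '[[0,0,-15,0,0,0],[0,0,-20,0,0,0],[0,0,-25,0,0,0],[0,0,0,0,0,0]]'; python3 look.py l3; python3 go.py bed 152 0 17
```

```text
t: 11.4
ee_pos: [608.7, 115.4, 133.7]
orientation: [-2.992, -0.217, -0.797]
ft_force: [0.0, -0.3, -0.2]
width: 73.7
grasp_force: 0.0
t: 11.73
ee_pos: [578.9, 111.2, 188.7]
orientation: [-2.991, -0.217, -0.802]
ft_force: [-0.4, -0.4, 0.4]
width: 73.5
grasp_force: 0.0
t 11.83 rot rows [ 0.     0.001 -0.   ] n 0.008343980688405025 
 trans in tgt axes [-1.5 -0.1 61.1] cur axes [-1.4 -0.1 61.1] n 1.4655098646912241
 tip now in bed [ 1.535e+02 -1.000e-01  7.810e+01] F in bed axes [ 0.9 -0.2  0.4]
```

View pics/l3.png

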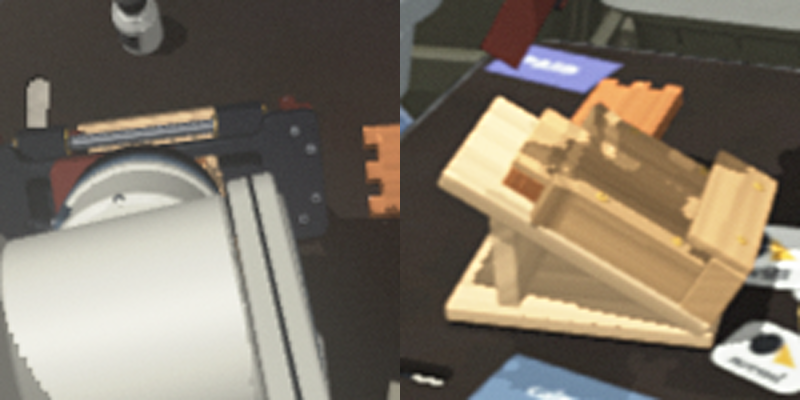

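The sheet is down on the lower panel and appears to have slid part of the way; its upper end is at about (530,140) in the right half. I'll push it with closed fingers, tool 15° more upright.

```bash
sed -i "s/^else: Rt=.*/else:\n    al=np.radians(a[3]) if len(a)>3 else 0.;c,s=np.cos(al),np.sin(al)\n    Rt=Rb@np.array([[c,0,s],[0,1,0],[-s,0,c]])@np.diag([1,-1,-1.]);tip=O+Rb@np.array(a[:3])/; s/trans in tgt axes/trans bed/; s/(Rt.T@(tgt-p)).round(1)/(Rb.T@(tgt-p)).round(1)/" go.py
python3 go.py bed 160 0 60 15; python3 go.py bed 160 0 60 0
```

```text
t 11.83 rot rows [ 0.    -0.261 -0.   ] n 2.0862706810216642 
 trans bed [ 10.9   0.1 -18.7] cur axes [10.9 -0.1 18.7] n 0.5184746848409
 tip now in bed [ 1.535e+02 -1.000e-01  7.810e+01] F in bed axes [ 0.9 -0.2  0.4]
t 11.83 rot rows [ 0.     0.001 -0.   ] n 0.008343980688405025 
 trans bed [  6.5   0.1 -18.1] cur axes [ 6.5 -0.1 18.1] n 0.4610330198307181
 tip now in bed [ 1.535e+02 -1.000e-01  7.810e+01] F in bed axes [ 0.9 -0.2  0.4]
```

```bash
python3 jog.py '[[11,0,0,0,-0.1,0],[5,0,0,0,-0.1,0],[0,0,0,0,-0.061,0],[0,0,0,0,0,0],[0,0,0,0,0,0]]' 0; python3 go.py bed 165 0 14 15;python3 -c "
from h import *
o=ctrl.get_obs();print(o['qpos'].round(3),o['width'])"
```

```text
t: 12.25
ee_pos: [593.4, 113.1, 191.9]
orientation: [-3.089, -0.224, -0.403]
ft_force: [-0.1, 0.7, -0.9]
width: 43.9
grasp_force: 0.0
t 12.25 rot rows [ 0.     0.002 -0.   ] n 0.016934209136282224 
 trans bed [  1.1   0.3 -62.2] cur axes [17.3 -0.3 59.8] n 1.4927180705413476
 tip now in bed [163.9  -0.3  76.2] F in bed axes [-0.4  0.7 -0.8]
[ 0.172  0.362  1.886 -0.012  0.634  1.607] 43.926162330752625
```

```bash
python3 jog.py '[[6,0,20,0,0,0],[6,0,20,0,0,0],[5,0,18,0,0,0],[0,0,0,0,0,0],[0,0,0,0,0,0]]'; python3 go.py bed 142 0 14 15;python3 -c "
from h import *
o=ctrl.get_obs();print(o['qpos'].round(3),o['width'])"
```

```text
t: 12.67
ee_pos: [622.1, 117.4, 139.5]
orientation: [-3.09, -0.224, -0.398]
ft_force: [0.3, 0.2, 0.1]
width: 10.8
grasp_force: 0.0
t 12.67 rot rows [ 0.     0.006 -0.   ] n 0.04550215928293215 
 trans bed [-20.8   0.2  -2.4] cur axes [-19.5  -0.2   7.8] n 0.5029721010440461
 tip now in bed [162.7  -0.2  16.4] F in bed axes [ 0.3  0.1 -0.1]
[ 0.171  0.479  1.849 -0.013  0.558  1.607] 10.811983602104137
```

```bash
python3 jog.py '[[-6,0,2.5,0,0,0],[-6,0,2.2,0,0,0],[-5,0,2,0,0,0],[0,0,0,0,0,0]]' 0; python3 go.py bed 130 0 15 15
python3 jog.py '[[-4,0,1.1,0,0,0],[-4,0,1.1,0,0,0],[0,0,0,0,0,0]]'; python3 go.py bed 130 0 15 15
```

```text
t: 13.0
ee_pos: [607.5, 115.3, 130.3]
orientation: [-3.089, -0.224, -0.4]
ft_force: [0.1, 0.3, -0.7]
width: 0.4
grasp_force: 0.0
t 13.0 rot rows [ 0.     0.004 -0.   ] n 0.031730012243237245 
 trans bed [-15.4   0.1  -0.7] cur axes [-14.7  -0.1   4.8] n 0.3705712047995701
 tip now in bed [ 1.454e+02 -1.000e-01  1.570e+01] F in bed axes [-0.2  0.2 -0.7]
t: 13.25
ee_pos: [601.4, 114.4, 126.2]
orientation: [-3.089, -0.224, -0.401]
ft_force: [-0.3, 0.6, -0.9]
width: 0.4
grasp_force: 0.0
t 13.25 rot rows [ 0.     0.003 -0.   ] n 0.02661435040100608 
 trans bed [-8.   0.1 -0.3] cur axes [-7.7 -0.1  2.4] n 0.19239659116287358
 tip now in bed [ 1.38e+02 -1.00e-01  1.53e+01] F in bed axes [-0.6  0.6 -0.7]
```

```bash
python3 jog.py '[[-3,0,0.8,0,0,0],[-2,0,0.5,0,0,0],[0,0,0,0,0,0]]' 0; python3 go.py bed 130 0 15 15
python3 jog.py '[[-2,0,0.5,0,0,0],[0,0,0,0,0,0]]'; python3 go.py bed 130 0 15 15
```

```text
t: 13.5
ee_pos: [597.4, 113.8, 123.6]
orientation: [-3.089, -0.224, -0.402]
ft_force: [0.7, -0.1, -0.4]
width: 0.4
grasp_force: 0.0
t 13.5 rot rows [ 0.     0.003 -0.   ] n 0.02506895178644313 
 trans bed [-3.2  0.2 -0.1] cur axes [-3.1 -0.2  1. ] n 0.07796400139059652
 tip now in bed [133.2  -0.2  15.1] F in bed axes [ 0.4 -0.2 -0.6]
t: 13.67
ee_pos: [596.0, 113.6, 122.8]
orientation: [-3.089, -0.224, -0.403]
ft_force: [0.5, 0.4, 1.5]
width: 0.4
grasp_force: 0.1
t 13.67 rot rows [ 0.     0.002 -0.   ] n 0.018877900997042642 
 trans bed [-1.7  0.1 -0.1] cur axes [-1.6 -0.1  0.6] n 0.040220503707910485
 tip now in bed [ 1.316e+02 -1.000e-01  1.510e+01] F in bed axes [1.2 0.3 1. ]
```

```bash
python3 jog.py '[[-2,0,0.5,0,0,0],[0,0,0,0,0,0]]' 0; python3 go.py bed 130 0 15 15
```

```text
t: 13.83
ee_pos: [595.6, 113.7, 122.7]
orientation: [-3.088, -0.224, -0.408]
ft_force: [4.0, 2.0, 2.2]
width: 0.2
grasp_force: 1.8
t 13.83 rot rows [-0.    -0.001 -0.   ] n 0.007446934851289087 
 trans bed [-1.3  0.  -0.2] cur axes [-1.2 -0.   0.5] n 0.031341556414533296
 tip now in bed [131.3  -0.   15.2] F in bed axes [ 4.8  1.4 -0.3]
```

```bash
python3 jog.py '[[-2,0,0.5,0,0,0],[0,0,0,0,0,0]]' 0; python3 go.py bed 130 0 15 15
python3 jog.py '[[10,0,-3,0,0,0],[15,0,-5,0,0,0],[0,0,-40,0,0,0],[0,0,-40,0,0,0],[0,0,-40,0,0,0]]'
python3 jog.py '[[0,0,-40,0,0,0],[0,0,0,0,0,0]]'
python3 look.py l4;python3 go.py grasp 620.5 -86.7 94.4 48 100
```

```text
t: 14.0
ee_pos: [595.3, 113.8, 122.6]
orientation: [-3.087, -0.224, -0.413]
ft_force: [7.0, 2.7, 2.7]
width: 0.6
grasp_force: 3.6
t 14.0 rot rows [-0.    -0.004 -0.   ] n 0.03377539932272525 
 trans bed [-1.  -0.1 -0.3] cur axes [-0.9  0.1  0.5] n 0.024385699842693776
 tip now in bed [1.31e+02 1.00e-01 1.52e+01] F in bed axes [ 7.7  1.6 -1.3]
t: 14.42
ee_pos: [582.6, 111.5, 251.0]
orientation: [-3.09, -0.224, -0.395]
ft_force: [0.3, -0.5, 0.2]
width: 0.6
grasp_force: 0.0
t: 14.58
ee_pos: [575.7, 110.7, 297.6]
orientation: [-3.086, -0.224, -0.418]
ft_force: [1.3, -0.1, 1.5]
width: 0.4
grasp_force: 0.0
t 14.68 rot rows [ 0.197 -0.21  -1.493] n 12.168171009608834 
 trans bed [ -69.3 -153.8 -161.5] cur axes [-25.1 153.8 174. ] n 5.601025862744906
 tip now in bed [196.8  -0.2 172.3] F in bed axes [ 0.2 -1.  -0.8]
```

View pics/l4.png

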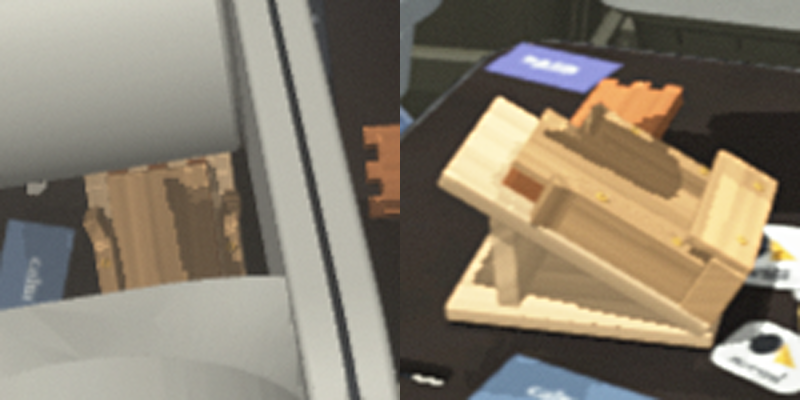

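The separator is home and flush: its end lines up with the panel's end at (505,170) in the side view. Now the upper panel, gripped with a 15° lean so joint 5 has room in the rack.

```bash
sed -i "s/    tip=np.array(\[a\[0\],a\[1\],0\])/    if len(a)>5: Rt=Rt@Ro.from_rotvec([0,-np.radians(a[5]),0]).as_matrix()\n&/" go.py
python3 jog.py '[[0,0,0,0.0162,-0.0172,-0.122],[0,0,0,0.0162,-0.0172,-0.122],[0,0,0,0.0162,-0.0172,-0.122],[0,0,0,0.0162,-0.0172,-0.122],[0,0,0,0.0162,-0.0172,-0.122]]' 88
python3 jog.py '[[0,0,0,0.0162,-0.0172,-0.122],[0,0,0,0.0162,-0.0172,-0.122],[0,0,0,0.0162,-0.0172,-0.122],[0,0,0,0.0162,-0.0172,-0.122],[0,0,0,0.0162,-0.0172,-0.122]]'
python3 jog.py '[[0,0,0,0.0162,-0.0172,-0.122],[0,0,0,0.0162,-0.0172,-0.122],[0,0,0,0,0,0]]'
python3 go.py grasp 620.5 -86.7 94.4 44 5 15
```

```text
t: 15.1
ee_pos: [572.6, 110.0, 287.1]
orientation: [-2.891, -1.168, -0.244]
ft_force: [0.1, 0.4, -0.1]
width: 30.4
grasp_force: 0.0
t: 15.52
ee_pos: [572.8, 110.0, 287.0]
orientation: [-2.415, -1.993, -0.07]
ft_force: [0.3, 0.9, -0.1]
width: 63.4
grasp_force: 0.0
t: 15.77
ee_pos: [573.2, 110.5, 287.1]
orientation: [-2.159, -2.274, 0.002]
ft_force: [0.2, 0.4, -0.8]
width: 83.5
grasp_force: 0.0
t 15.77 rot rows [-0.008 -0.266 -0.024] n 2.133974254166279 
 trans bed [-114.1 -153.6 -240.9] cur axes [-151.9   37.1  264.9] n 7.37793312816496
 tip now in bed [1.897e+02 1.000e-01 1.706e+02] F in bed axes [-0.1  0.3 -0.8]
```

```bash
python3 jog.py '[[-37,9,0,0,0,0],[-37,9,0,0,0,0],[-37,9,0,0,0,0],[-37,9,0,0,0,0],[0,0,0,0,0,0]]'
python3 jog.py '[[0,0,30,0,-0.1,-0.01],[0,0,30,0,-0.1,-0.01],[0,0,30,-0.008,-0.066,-0.004],[0,0,0,0,0,0]]'
python3 go.py grasp 620.5 -86.7 94.4 44 45 15
```

```text
t: 16.18
ee_pos: [617.5, -41.2, 287.2]
orientation: [-2.175, -2.262, -0.002]
ft_force: [-0.7, -0.5, -0.5]
width: 87.8
grasp_force: 0.0
t: 16.52
ee_pos: [612.2, -43.0, 192.2]
orientation: [2.003, 2.155, -0.271]
ft_force: [-1.2, 0.7, -1.3]
width: 88.0
grasp_force: 0.0
t 16.52 rot rows [-0.008  0.    -0.003] n 0.06639558261319121 
 trans bed [ -60.9    3.9 -115.9] cur axes [ 38.    5.8 125.2] n 3.13999505866373
 tip now in bed [ 156.4 -161.9   80.9] F in bed axes [-1.6  0.8 -0.6]
```

```bash
python3 jog.py '[[12,2,40,0,0,0],[12,2,40,0,0,0],[12,2,40,0,0,0],[0,0,0,0,0,0]]'
python3 go.py grasp 620.5 -86.7 94.4 44 5 15
```

```text
t: 16.85
ee_pos: [618.3, -39.9, 67.1]
orientation: [2.008, 2.156, -0.27]
ft_force: [-1.7, 0.4, -0.1]
width: 87.9
grasp_force: 0.0
t 16.85 rot rows [-0.01  -0.003 -0.005] n 0.090779790005447 
 trans bed [-24.    1.7 -38.9] cur axes [13.2 -1.1 43.7] n 1.096043993425752
 tip now in bed [  99.5 -159.6  -30.7] F in bed axes [-1.5  0.7  0.7]
```

```bash
python3 jog.py '[[6,0,20,-0.01,-0.003,-0.005],[6,-0.6,18,0,0,0],[1,0,4,0,0,0],[0,0,0,0,0,0]]'
python3 go.py grasp 620.5 -86.7 94.4 44 5 15
```

```text
t: 17.18
ee_pos: [623.4, -38.6, 32.0]
orientation: [1.989, 2.149, -0.25]
ft_force: [0.3, -0.0, 0.3]
width: 88.0
grasp_force: 0.0
t 17.18 rot rows [ 0.013  0.002 -0.001] n 0.10707068379800222 
 trans bed [-10.9   1.1  -5.9] cur axes [ 3.4 -6.7 10. ] n 0.2996287580301144
 tip now in bed [  86.8 -159.2  -63.8] F in bed axes [ 0.4 -0.1  0.1]
```

```bash
python3 look.py l5; python3 - <<'E'
from h import *
d=pickle.load(open('side_l5.pkl','rb'))
i=d['img'][200:320,240:400];cv2.imwrite('pics/l5.png',cv2.resize(i,None,fx=4,fy=4)[:,:,::-1])
E
```

```text
(no output)
```

View pics/l5.png

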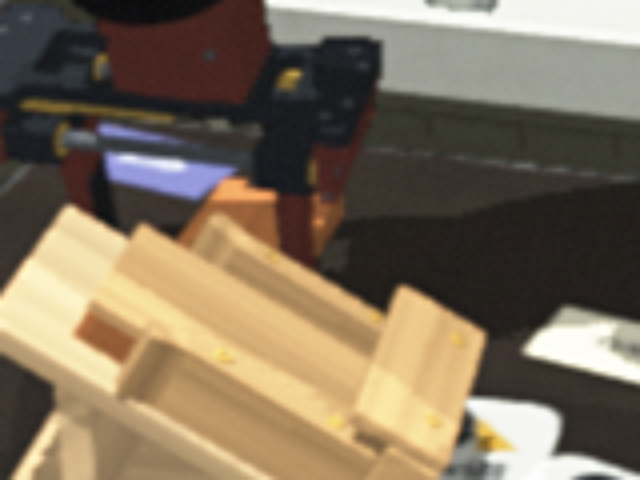

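The panel lies between the fingers, with the near finger at about (295,220). I'll correct by 6.5 mm, go down and grip.

```bash
python3 jog.py '[[0,-6.5,0,0.013,0,0],[0,0,0,0,0,0],[2.7,0,10,0,0,0],[0,0,0,0,0,0]]'
python3 go.py grasp 620.5 -86.7 94.4 44 5 15
```

```text
t: 17.62
ee_pos: [616.4, -38.9, 19.8]
orientation: [1.995, 2.154, -0.264]
ft_force: [-0.0, 0.3, 0.4]
width: 87.8
grasp_force: 0.0
t 17.62 rot rows [ 0.     0.002 -0.   ] n 0.018324746401967924 
 trans bed [1.2 0.4 1.1] cur axes [-0.   0.5 -1.6] n 0.04078125476360442
 tip now in bed [  74.4 -158.4  -70.8] F in bed axes [0.2 0.3 0.3]
```

```bash
python3 jog.py '[[0,0,-1,0,0,0],[0,0,0,0,0,0],[0,0,0,0,0,0],[0,0,0,0,0,0],[0,0,0,0,0,0]]' 40
python3 jog.py '[[-3,0,-10,0,0,0],[-8,0,-30,0,0,0],[-10,0,-38,0,0,0],[-10,0,-38,0,0,0],[-10,0,-38,0,0,0]]'
python3 jog.py '[[-10,0,-38,0,0,0],[-10,0,-30,0,0,0],[0,0,0,0,0,0]]'
python3 go.py bed 225 0 65 15
```

```text
t: 18.03
ee_pos: [616.9, -38.6, 21.6]
orientation: [1.994, 2.154, -0.264]
ft_force: [-0.2, -0.1, -0.1]
width: 63.8
grasp_force: 30.0
t: 18.45
ee_pos: [616.1, -37.9, 183.0]
orientation: [1.995, 2.155, -0.264]
ft_force: [0.7, 0.4, -1.2]
width: 63.7
grasp_force: 30.0
t: 18.7
ee_pos: [620.1, -39.6, 260.2]
orientation: [1.99, 2.147, -0.251]
ft_force: [0.7, -1.5, -0.4]
width: 63.7
grasp_force: 30.0
t 18.7 rot rows [0.013 0.413 1.517] n 12.578662434409376 
 trans bed [ 23.2 155.2 -68.2] cur axes [165.6  43.    4.9] n 4.10398752576379
 tip now in bed [ 197.9 -159.7  135.5] F in bed axes [ 0.2 -1.5 -0.6]
```

```bash
python3 jog.py '[[0,0,-5,0.001,0.0325,0.1195],[0,0,-5,0.001,0.0325,0.1195],[0,0,0,0.001,0.0325,0.1195],[0,0,0,0.001,0.0325,0.1195],[0,0,0,0.001,0.0325,0.1195]]'
python3 jog.py '[[0,0,0,0.001,0.0325,0.1195],[0,0,0,0.001,0.0325,0.1195],[0,0,0,0.001,0.0325,0.1195],[0,0,0,0.001,0.0325,0.1195],[0,0,0,0.001,0.0325,0.1195]]'
python3 jog.py '[[0,0,0,0.001,0.0325,0.1195],[0,0,0,0.001,0.0325,0.1195],[0,0,0,0,0.023,0.083],[0,0,0,0,0,0]]'
python3 go.py bed 225 0 65 15
```

```text
t: 19.12
ee_pos: [616.2, -37.0, 261.5]
orientation: [2.619, 1.515, -0.011]
ft_force: [0.0, 0.6, -0.5]
width: 63.6
grasp_force: 30.0
t: 19.53
ee_pos: [616.1, -37.2, 261.3]
orientation: [3.021, 0.705, 0.254]
ft_force: [0.1, 0.8, -1.1]
width: 63.6
grasp_force: 30.0
t: 19.87
ee_pos: [615.1, -37.3, 261.0]
orientation: [-3.091, -0.219, -0.387]
ft_force: [0.2, 0.3, -0.4]
width: 64.0
grasp_force: 30.0
t 19.87 rot rows [-0.001  0.012 -0.004] n 0.1036602735828414 
 trans bed [ 26.8 152.2 -71.2] cur axes [  44.5 -152.3   61.4] n 4.0800758439566405
 tip now in bed [ 198.  -152.2  136.3] F in bed axes [ 0.   0.3 -0.5]
```

```bash
python3 jog.py '[[11,-38,0,0,0.006,-0.002],[11,-38,0,0,0.006,-0.002],[11,-38,0,0,0,0],[11,-38,0,0,0,0],[0,0,0,0,0,0]]'
python3 go.py bed 225 0 65 15
python3 jog.py '[[0,0,30,0,0,0],[0,0,25,0,0,0],[0,0,0,0,0,0],[0,0,0,0,0,0]]'
python3 go.py bed 215 0 40 15
```

```text
t: 20.28
ee_pos: [637.1, 125.4, 273.6]
orientation: [-3.085, -0.241, -0.409]
ft_force: [-0.1, 1.6, -0.0]
width: 63.6
grasp_force: 30.0
t 20.28 rot rows [-0.003 -0.002  0.011] n 0.08871277770665455 
 trans bed [-18.7  -5.6 -59.5] cur axes [-2.8  5.7 62.3] n 1.5010404900327106
 tip now in bed [243.7   5.6 124.5] F in bed axes [ 0.1  1.6 -0.1]
t: 20.62
ee_pos: [649.4, 121.2, 218.1]
orientation: [-3.089, -0.233, -0.401]
ft_force: [0.5, 0.5, 0.5]
width: 63.7
grasp_force: 30.0
t 20.62 rot rows [-0.     0.004  0.005] n 0.051325906920787895 
 trans bed [-11.    0.3 -30.7] cur axes [-2.6 -0.3 32.5] n 0.7813297558600466
 tip now in bed [226.   -0.3  70.7] F in bed axes [0.8 0.4 0.2]
```

```bash
python3 jog.py '[[0,0,20,0,0.004,0.005],[0,0,12,0,0,0],[0,0,6,0,0,0],[0,0,0,0,0,0],[0,0,0,0,0,0]]'
python3 go.py bed 200 0 30 15
python3 look.py l6
```

```text
t: 21.03
ee_pos: [660.3, 122.8, 183.3]
orientation: [-3.087, -0.222, -0.413]
ft_force: [-0.9, 0.5, -0.1]
width: 64.0
grasp_force: 30.0
t 21.03 rot rows [-0.    -0.004 -0.001] n 0.0363886431095093 
 trans bed [-18.1   0.4  -5. ] cur axes [-16.3  -0.3   9.4] n 0.45100820456196017
 tip now in bed [218.2  -0.3  35. ] F in bed axes [-0.8  0.6  0.3]
```

```bash
python3 - <<'E'
from h import *
d=pickle.load(open('side_l6.pkl','rb'))
i=d['img'][190:310,220:380];cv2.imwrite('pics/l6.png',cv2.resize(i,None,fx=4,fy=4)[:,:,::-1])
E
```

```text
(no output)
```

View pics/l6.png

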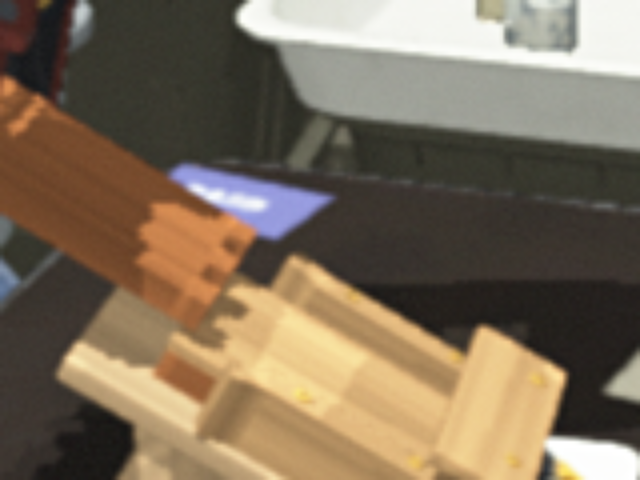

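The panel is parallel to the bed, with its low end at about (200,320), just above the guides' entrance. Now to slide it in.

```bash
python3 jog.py '[[-10,0,3,0,-0.004,0],[-6,-0.3,6,0,0,0],[0,0,0,0,0,0],[0,0,0,0,0,0]]'
python3 go.py bed 160 0 30 15
python3 jog.py '[[-14.5,0,3.9,0,0,0],[-14.5,0,3.9,0,0,0],[-9.6,0,2.6,0,0,0],[0,0,0,0,0,0],[0,0,0,0,0,0]]'
python3 go.py bed 130 0 30 15; python3 -c "
from h import *
print(ctrl.get_obs()['qpos'].round(3))"
```

```text
t: 21.47
ee_pos: [646.2, 121.3, 169.3]
orientation: [-3.088, -0.222, -0.405]
ft_force: [0.1, -0.3, 0.9]
width: 63.7
grasp_force: 30.0
t 21.47 rot rows [-0.     0.001 -0.001] n 0.014308888541213557 
 trans bed [-38.9  -0.2   0.1] cur axes [-37.6   0.3  10.1] n 0.9328553376987878
 tip now in bed [198.9   0.2  29.9] F in bed axes [ 0.5 -0.3  0.7]
t: 21.88
ee_pos: [613.1, 116.5, 150.0]
orientation: [-3.087, -0.222, -0.407]
ft_force: [-0.3, -0.2, -0.4]
width: 64.1
grasp_force: 30.0
t 21.88 rot rows [-0.    -0.    -0.001] n 0.012675061725859967 
 trans bed [-30.3  -0.3   0. ] cur axes [-29.3   0.3   7.8] n 0.7260084674426726
 tip now in bed [160.3   0.3  30. ] F in bed axes [-0.5 -0.1 -0.1]
[ 0.172  0.451  1.868 -0.012  0.561  1.609]
```

```bash
python3 jog.py '[[-10,0.3,2.6,0,0,0],[-10,0,2.6,0,0,0],[0,0,0,0,0,0]]'
python3 go.py bed 130 0 30 15
python3 jog.py '[[-8,0,2.1,0,0,0],[-8,0,2.1,0,0,0],[0,0,0,0,0,0],[0,0,0,0,0,0]]'
python3 go.py bed 122 0 27 15; python3 -c "
from h import *
print(ctrl.get_obs()['qpos'].round(3))"
```

```text
t: 22.13
ee_pos: [592.6, 113.2, 138.2]
orientation: [-3.089, -0.222, -0.402]
ft_force: [0.7, -1.0, -1.0]
width: 63.5
grasp_force: 30.0
t 22.13 rot rows [-0.     0.003 -0.001] n 0.02832681455688805 
 trans bed [-6.4  0.1 -0.1] cur axes [-6.2 -0.1  1.8] n 0.154079489008382
 tip now in bed [ 1.364e+02 -1.000e-01  3.020e+01] F in bed axes [-0.  -1.  -1.1]
t: 22.47
ee_pos: [580.4, 111.5, 131.2]
orientation: [-3.088, -0.222, -0.406]
ft_force: [-0.2, -0.5, -1.0]
width: 63.6
grasp_force: 30.0
t 22.47 rot rows [-0.     0.    -0.001] n 0.0127601279506304 
 trans bed [-0.2 -0.  -3.2] cur axes [0.7 0.  3.1] n 0.07670483181371579
 tip now in bed [122.2   0.   30.2] F in bed axes [-0.7 -0.5 -0.8]
[ 0.173  0.443  1.948 -0.015  0.49   1.612]
```

Now at x=122, with the panel's low end at about 18. I'll lower to contact.

```bash
python3 jog.py '[[0.5,0,2,0,0,0],[0,0,0,0,0,0]]';python3 go.py bed 122 0 27 15
python3 jog.py '[[0.3,0,1,0,0,0],[0,0,0,0,0,0]]';python3 go.py bed 122 0 27 15
python3 jog.py '[[0.2,0,0.8,0,0,0],[0,0,0,0,0,0]]';python3 go.py bed 122 0 27 15
```

```text
t: 22.63
ee_pos: [582.5, 111.8, 129.8]
orientation: [-3.087, -0.222, -0.408]
ft_force: [-0.4, -0.6, -0.7]
width: 63.8
grasp_force: 30.0
t 22.63 rot rows [-0.    -0.001 -0.002] n 0.014809705355009027 
 trans bed [-1.4 -0.1 -0.9] cur axes [-1.1  0.1  1.3] n 0.03986399826718211
 tip now in bed [1.234e+02 1.000e-01 2.790e+01] F in bed axes [-0.8 -0.5 -0.4]
t: 22.8
ee_pos: [582.8, 111.8, 129.6]
orientation: [-3.087, -0.222, -0.407]
ft_force: [-4.2, -0.5, 7.7]
width: 63.7
grasp_force: 30.0
t 22.8 rot rows [-0.    -0.001 -0.002] n 0.013549360228461605 
 trans bed [-1.5 -0.  -0.7] cur axes [-1.2  0.   1. ] n 0.038208610002349146
 tip now in bed [123.5   0.   27.7] F in bed axes [0.2 0.1 8.8]
t: 22.97
ee_pos: [583.0, 111.9, 129.4]
orientation: [-3.087, -0.222, -0.408]
ft_force: [-7.7, -0.2, 15.3]
width: 63.5
grasp_force: 30.0
t 22.97 rot rows [-0.    -0.001 -0.001] n 0.013244370148922645 
 trans bed [-1.6 -0.  -0.4] cur axes [-1.4  0.   0.8] n 0.03842920339960582
 tip now in bed [123.6   0.   27.4] F in bed axes [ 1.   0.9 17.1]
```

Firm contact. I'll ease off, release, withdraw, close the fingers and go behind the panel.

```bash
python3 jog.py '[[0,0,-1.2,0,0,0],[0,0,0,0,0,0]]'
python3 jog.py '[[0,0,0,0,0,0],[0,0,0,0,0,0],[0,0,0,0,0,0]]' 74
python3 jog.py '[[0,0,-15,0,0,0],[0,0,-20,0,0,0],[10,0,-20,0,0,0],[20,0,0,0,0,0],[0,0,0,0,0,0]]'
python3 jog.py '[[0,0,0,0,0,0],[0,0,0,0,0,0],[0,0,0,0,0,0],[0,0,0,0,0,0]]' 0
python3 go.py bed 165 0 20 15
```

```text
t: 23.13
ee_pos: [583.1, 111.9, 129.8]
orientation: [-3.087, -0.222, -0.409]
ft_force: [-0.3, 0.6, -1.5]
width: 63.9
grasp_force: 30.0
t: 23.38
ee_pos: [582.7, 111.9, 129.1]
orientation: [-3.088, -0.222, -0.407]
ft_force: [-0.2, -0.6, 1.0]
width: 73.9
grasp_force: 0.0
t: 23.8
ee_pos: [601.2, 114.5, 193.1]
orientation: [-3.085, -0.222, -0.418]
ft_force: [0.6, -0.4, 0.2]
width: 73.7
grasp_force: 0.0
t: 24.13
ee_pos: [596.1, 113.7, 189.1]
orientation: [-3.088, -0.222, -0.404]
ft_force: [0.6, 0.6, -0.1]
width: 50.7
grasp_force: 0.0
t 24.13 rot rows [-0.     0.002 -0.001] n 0.0187813160036226 
 trans bed [  0.2   0.  -52.4] cur axes [13.8 -0.  50.6] n 1.2574783957648155
 tip now in bed [164.8  -0.   72.4] F in bed axes [ 0.5  0.5 -0.4]
```

```bash
python3 jog.py '[[4,0,16,0,0.002,0],[4,0,16,0,0,0],[3,0,11,0,0,0],[0,0,0,0,0,0],[0,0,0,0,0,0]]' 0
python3 go.py bed 150 0 28 15
```

```text
t: 24.55
ee_pos: [618.2, 116.9, 150.6]
orientation: [-3.088, -0.222, -0.407]
ft_force: [-0.4, 0.4, 0.5]
width: 17.8
grasp_force: 0.0
t 24.55 rot rows [-0.    -0.    -0.001] n 0.012273113775006145 
 trans bed [-14.9   0.    0.1] cur axes [-14.4  -0.    3.8] n 0.3578043832725552
 tip now in bed [164.9  -0.   27.9] F in bed axes [-0.1  0.5  0.6]
```

```bash
python3 jog.py '[[0,0,0,0,0,0],[0,0,0,0,0,0],[-6,0,1.6,0,0,0],[-6,0,1.6,0,0,0],[0,0,0,0,0,0]]' 0
python3 jog.py '[[-4,0,1.1,0,0,0],[-4,0,1.1,0,0,0],[-4,0,1.1,0,0,0],[0,0,0,0,0,0]]'; python3 go.py bed 131 0 28 15
python3 jog.py '[[-3,0,0.8,0,0,0],[-2,0,0.5,0,0,0],[0,0,0,0,0,0]]'; python3 go.py bed 131 0 28 15
```

```text
t: 24.97
ee_pos: [606.2, 115.2, 144.6]
orientation: [-3.088, -0.222, -0.407]
ft_force: [-0.2, 0.6, 0.2]
width: 0.3
grasp_force: 0.0
t: 25.3
ee_pos: [596.3, 113.8, 138.3]
orientation: [-3.087, -0.222, -0.408]
ft_force: [0.9, -0.6, -0.4]
width: 0.7
grasp_force: 0.0
t 25.3 rot rows [-0.    -0.001 -0.001] n 0.013496218716396198 
 trans bed [-8.7  0.  -0.3] cur axes [-8.3 -0.   2.5] n 0.20770206112555348
 tip now in bed [139.7  -0.   28.3] F in bed axes [ 0.5 -0.7 -0.7]
t: 25.55
ee_pos: [592.6, 113.2, 136.1]
orientation: [-3.087, -0.222, -0.409]
ft_force: [-0.3, 0.2, 0.5]
width: 0.5
grasp_force: 0.0
t 25.55 rot rows [-0.    -0.002 -0.002] n 0.0184781899706777 
 trans bed [-4.3  0.  -0.3] cur axes [-4.1 -0.   1.4] n 0.1042429032195741
 tip now in bed [135.4  -0.   28.3] F in bed axes [0.  0.2 0.6]
```

```bash
python3 jog.py '[[-2,0,0.5,0,0,0],[-2,0,0.5,0,0,0],[0,0,0,0,0,0]]' 0; python3 go.py bed 131 0 28 15
python3 jog.py '[[-1.5,0,0.4,0,0,0],[0,0,0,0,0,0]]'; python3 go.py bed 131 0 28 15
```

```text
t: 25.8
ee_pos: [589.4, 112.8, 134.3]
orientation: [-3.087, -0.222, -0.41]
ft_force: [0.2, 1.1, 0.1]
width: 0.3
grasp_force: 0.1
t 25.8 rot rows [-0.    -0.003 -0.002] n 0.024229432863618533 
 trans bed [-0.6 -0.  -0.4] cur axes [-0.5  0.   0.5] n 0.017760970182475855
 tip now in bed [131.7   0.   28.4] F in bed axes [ 0.4  1.1 -0.1]
t: 25.97
ee_pos: [589.1, 112.8, 134.2]
orientation: [-3.086, -0.222, -0.413]
ft_force: [2.0, 0.9, 1.6]
width: 0.4
grasp_force: 1.3
t 25.97 rot rows [-0.    -0.005 -0.002] n 0.03920554726008078 
 trans bed [-0.3 -0.1 -0.4] cur axes [-0.2  0.1  0.5] n 0.012228955105292675
 tip now in bed [1.314e+02 1.000e-01 2.840e+01] F in bed axes [2.6 0.6 0.3]
```

The stop is felt at x=131.4, the same as for the separator. I'll press a bit more, then touch the lower pieces the same way to check they are still home.

```bash
python3 jog.py '[[-1.5,0,0.4,0,0,0],[-1,0,0.3,0,0,0],[0,0,0,0,0,0]]' 0; python3 go.py bed 131 0 28 15
python3 jog.py '[[8,0,-2,0,0,0],[3,0,11,0,0,0],[0,0,0,0,0,0],[0,0,0,0,0,0]]'; python3 go.py bed 134 0 17 15
```

```text
t: 26.22
ee_pos: [588.7, 112.9, 134.0]
orientation: [-3.085, -0.222, -0.42]
ft_force: [5.4, 2.3, 3.9]
width: 0.1
grasp_force: 3.7
t 26.22 rot rows [-0.001 -0.009 -0.002] n 0.07264387431877976 
 trans bed [ 0.1 -0.2 -0.4] cur axes [0.2 0.2 0.4] n 0.01200725475290648
 tip now in bed [131.1   0.2  28.4] F in bed axes [6.9 1.5 0.5]
t: 26.55
ee_pos: [597.8, 113.9, 124.9]
orientation: [-3.088, -0.222, -0.405]
ft_force: [-0.4, 0.3, 0.2]
width: 0.2
grasp_force: 0.0
t 26.55 rot rows [-0.     0.001 -0.002] n 0.01415292713153657 
 trans bed [-0.3  0.1  1. ] cur axes [-0.6 -0.1 -0.9] n 0.025073055517308193
 tip now in bed [ 1.343e+02 -1.000e-01  1.600e+01] F in bed axes [-0.2  0.4  0.4]
```

```bash
python3 jog.py '[[-2,0,0.5,0,0,0],[-1.5,0,0.4,0,0,0],[0,0,0,0,0,0]]' 0; python3 go.py bed 131 0 17 15
python3 jog.py '[[-1.5,0,0.4,0,0,0],[0,0,0,0,0,0]]'; python3 go.py bed 131 0 17 15
```

```text
t: 26.8
ee_pos: [595.2, 113.6, 124.3]
orientation: [-3.087, -0.222, -0.409]
ft_force: [-0.6, -0.3, 0.1]
width: 0.4
grasp_force: 0.0
t 26.8 rot rows [-0.    -0.002 -0.002] n 0.018693378719171424 
 trans bed [-0.7  0.   0.2] cur axes [-0.7 -0.   0. ] n 0.016462524565577598
 tip now in bed [131.7  -0.   16.8] F in bed axes [-0.5 -0.2  0.4]
t: 26.97
ee_pos: [594.8, 113.7, 124.2]
orientation: [-3.086, -0.222, -0.412]
ft_force: [1.9, 0.6, 1.4]
width: 0.3
grasp_force: 0.8
t 26.97 rot rows [-0.    -0.004 -0.002] n 0.03242920711656161 
 trans bed [-0.3 -0.1  0.1] cur axes [-0.3  0.1  0. ] n 0.007453501171590998
 tip now in bed [1.313e+02 1.000e-01 1.690e+01] F in bed axes [2.4 0.3 0.3]
```

All three stop at the same x. I'll retreat well clear and check numerically from the side image.

```bash
python3 jog.py '[[12,0,-3,0,0,0],[15,0,-4,0,0,0],[0,0,-40,0,0,0],[0,0,-40,0,0,0],[0,0,-40,0,0,0]]'
python3 jog.py '[[0,0,-40,0,0,0],[0,40,0,0,0,0],[0,40,0,0,0,0],[0,40,0,0,0,0],[0,40,0,0,0,0]]'
python3 jog.py '[[0,0,0,0,0,0],[0,0,0,0,0,0],[0,0,0,0,0,0]]'
python3 - <<'E'
from h import *
d=ctrl.get_image('side');S=pickle.load(open('side0.pkl','rb'))
O=np.array([495.,99.,27.5]);Rb=(Ro.from_euler('z',.145)*Ro.from_euler('y',-np.pi/6)).as_matrix()
hsv=cv2.cvtColor(d['img'],cv2.COLOR_RGB2HSV)
m=((hsv[...,0]<=13)&(hsv[...,1]>120)&(hsv[...,2]>110)).astype(np.uint8);m[:235]=0;m[340:]=0;m[:,:230]=0;m[:,370:]=0
c=max(cv2.findContours(m,0,2)[0],key=cv2.contourArea);h=cv2.approxPolyDP(cv2.convexHull(c),3,True)[:,0];print('hull',h.tolist())
for p in([120,32,34],[120,-32,34],[120,32,20],[18,32,34],[18,-32,34]):print(p,proj(d,O+Rb@np.array(p,float)).round(1))
for n,(x,y,w,hh) in(('bottle',(180,265,28,58)),('tin',(368,315,45,40))):print(n,'mean pixel change',np.abs(d['img'][y:y+hh,x:x+w].astype(int)-S['img'][y:y+hh,x:x+w]).mean().round(1))
E
```

```text
t: 27.38
ee_pos: [586.2, 112.2, 253.6]
orientation: [-3.088, -0.222, -0.405]
ft_force: [0.2, -0.1, -0.8]
width: 0.3
grasp_force: 0.0
t: 27.8
ee_pos: [599.5, -48.7, 292.6]
orientation: [-3.087, -0.224, -0.411]
ft_force: [1.0, -0.1, -0.2]
width: 0.5
grasp_force: 0.0
t: 28.05
ee_pos: [599.4, -47.3, 291.7]
orientation: [-3.087, -0.22, -0.408]
ft_force: [0.9, 0.8, 0.0]
width: 0.7
grasp_force: 0.0
hull [[326, 303], [265, 274], [278, 249], [289, 254], [326, 294]]
[120, 32, 34] [[266.2 268.4]]
[120, -32, 34] [[278.6 249.6]]
[120, 32, 20] [[262.3 275.2]]
[18, 32, 34] [[325.4 303.7]]
[18, -32, 34] [[333.8 282.6]]
bottle mean pixel change 2.5
tin mean pixel change 2.8
```

The visible corners match the home pose to about a pixel, and the bottle and tin are unchanged, so I'm handing in.

```bash
python3 -c "
from workcell import ctrl
print(ctrl.close_job())"
```

```text
the job is handed in; nothing more can be done
None
```

The job is handed in at about 28 s: separator then upper panel were slid home and let go, all three ends meet the stop by touch, and the bottle and tin look undisturbed, but I viewed 11 pictures (limit 10), joint 5 briefly read 0.108 rad against its 0.11 lower limit, and no verdict was returned.

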